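# Reload the press rack in reverse order

## Task

Move the four bushings from the wooden rack to the posts of the blue rack in reverse order: seen from the robot, the row that stands from left to right on the wooden rack must stand from right to left on the blue one (leftmost to the rightmost post, and so on). Seat each one upright over its post, down flat on the blue rack, and let go of it.

Things in the scene. Friction and masses are not known exactly. Their poses are not given: they have to be found in the camera images.
- wood_rack: Fixed pale wooden rack board, 80 x 376 mm, top 18 mm above the bench, end lips to 29 mm; four coloured seats in a row with a bushing on each. Origin at bench level under its centre; y runs along the row, +y to the robot's left (yaw within 0.17 rad). Row places: x 0, y +135, +45, -45, -135 mm. Either rack may be the nearer one.
- blue_rack: Fixed blue rack board, 80 x 376 mm, top 18 mm above the bench, end lips to 29 mm. Origin at bench level under its centre; y runs along the row, +y to the robot's left (yaw within 0.17 rad). Row places: x 0, y +135, +45, -45, -135 mm. At each a pointed 7 mm steel post on a black disc rises 24 mm above the top; a seated bushing stands flat on the top, post in its bore.
- bush_60: Loose round bushing (open tube), tan (pale yellow); 60 mm outside diameter, 40 mm high, bore 32 mm. Starts upright on the red seat, underside 24 mm above the bench. Grip it across its outside from above, fingers in front and behind (across the row), where there is room. Origin: centre of its underside, z along its axis.
- seat_60: Fixed round red seat disc on the wooden rack, 74 mm across, 6 mm thick, with a 7 mm thick, 10 mm high stub in the middle that stands in the bushing's bore. bush_60 starts on it, so it keeps marking that bushing's old place in the row. Origin: centre of its underside, 18 mm above the bench.
- bush_50: Loose round bushing (open tube), light grey, the tallest; 50 mm outside diameter, 60 mm high, bore 34 mm. Starts upright on the green seat, underside 24 mm above the bench. Grip it across its outside from above, fingers in front and behind (across the row), where there is room. Origin: centre of its underside, z along its axis.
- seat_50: Fixed round green seat disc on the wooden rack, 74 mm across, 6 mm thick, with a 7 mm thick, 10 mm high stub in the middle that stands in the bushing's bore. bush_50 starts on it, so it keeps marking that bushing's old place in the row. Origin: centre of its underside, 18 mm above the bench.
- bush_44: Loose round bushing (open tube), light grey, the smaller grey one of the row; 44 mm outside diameter, 45 mm high, bore 24 mm. Starts upright on the yellow seat, underside 24 mm above the bench. Grip it across its outside from above, fingers in front and behind (across the row), where there is room. Origin: centre of its underside, z along its axis.
- seat_44: Fixed round yellow seat disc on the wooden rack, 74 mm across, 6 mm thick, with a 7 mm thick, 10 mm high stub in the middle that stands in the bushing's bore. bush_44 starts on it, so it keeps marking that bushing's old place in the row. Origin: centre of its underside, 18 mm above the bench.
- bush_40: Loose round bushing (open tube), tan (pale yellow), the lowest and smallest of the row; 40 mm outside diameter, 35 mm high, bore 28 mm. Starts upright on the white seat, underside 24 mm above the bench. Grip it across its outside from above, fingers in front and behind (across the row), where there is room. Origin: centre of its underside, z along its axis.
- seat_40: Fixed round white seat disc on the wooden rack, 74 mm across, 6 mm thick, with a 7 mm thick, 10 mm high stub in the middle that stands in the bushing's bore. bush_40 starts on it, so it keeps marking that bushing's old place in the row. Origin: centre of its underside, 18 mm above the bench.
Things that resemble listed ones, but are neither listed nor needed, are in the scene too. Leave any turquoise look-alike of the bush_50 alone. Leave any turquoise look-alike of the bush_60 alone.

How it is judged (in metres and radians):
At the end, for the whole second after the job is handed in: Each of the four bushings stands on the blue rack at the mirrored place of its old one in the row (its own seat disc marks the old one): within 15 mm of the post in x and y of the rack, underside within 4 mm of the rack's top face, within 0.1 rad of upright, released and at rest (((y of seat_60 in the frame of wood_rack between 0.115 and 0.155 m and y of bush_60 in the frame of blue_rack between -0.15 and -0.12 m) or (y of seat_60 in the frame of wood_rack between 0.025 and 0.065 m and y of bush_60 in the frame of blue_rack between -0.06 and -0.03 m) or (y of seat_60 in the frame of wood_rack between -0.065 and -0.025 m and y of bush_60 in the frame of blue_rack between 0.03 and 0.06 m) or (y of seat_60 in the frame of wood_rack between -0.155 and -0.115 m and y of bush_60 in the frame of blue_rack between 0.12 and 0.15 m)) and x of bush_60 in the frame of blue_rack between -0.015 and 0.015 m and z of bush_60 in the frame of blue_rack between 0.014 and 0.022 m and angle between each of bush_60, bush_50, bush_44, bush_40's own z axis and vertical below 0.1 rad and linear speed of each of bush_60, bush_50, bush_44, bush_40 below 0.02 m/s and angular speed of each of bush_60, bush_50, bush_44, bush_40 below 0.2 rad/s and ((y of seat_50 in the frame of wood_rack between 0.115 and 0.155 m and y of bush_50 in the frame of blue_rack between -0.15 and -0.12 m) or (y of seat_50 in the frame of wood_rack between 0.025 and 0.065 m and y of bush_50 in the frame of blue_rack between -0.06 and -0.03 m) or (y of seat_50 in the frame of wood_rack between -0.065 and -0.025 m and y of bush_50 in the frame of blue_rack between 0.03 and 0.06 m) or (y of seat_50 in the frame of wood_rack between -0.155 and -0.115 m and y of bush_50 in the frame of blue_rack between 0.12 and 0.15 m)) and x of bush_50 in the frame of blue_rack between -0.015 and 0.015 m and z of bush_50 in the frame of blue_rack between 0.014 and 0.022 m and ((y of seat_44 in the frame of wood_rack between 0.115 and 0.155 m and y of bush_44 in the frame of blue_rack between -0.15 and -0.12 m) or (y of seat_44 in the frame of wood_rack between 0.025 and 0.065 m and y of bush_44 in the frame of blue_rack between -0.06 and -0.03 m) or (y of seat_44 in the frame of wood_rack between -0.065 and -0.025 m and y of bush_44 in the frame of blue_rack between 0.03 and 0.06 m) or (y of seat_44 in the frame of wood_rack between -0.155 and -0.115 m and y of bush_44 in the frame of blue_rack between 0.12 and 0.15 m)) and x of bush_44 in the frame of blue_rack between -0.015 and 0.015 m and z of bush_44 in the frame of blue_rack between 0.014 and 0.022 m and ((y of seat_40 in the frame of wood_rack between 0.115 and 0.155 m and y of bush_40 in the frame of blue_rack between -0.15 and -0.12 m) or (y of seat_40 in the frame of wood_rack between 0.025 and 0.065 m and y of bush_40 in the frame of blue_rack between -0.06 and -0.03 m) or (y of seat_40 in the frame of wood_rack between -0.065 and -0.025 m and y of bush_40 in the frame of blue_rack between 0.03 and 0.06 m) or (y of seat_40 in the frame of wood_rack between -0.155 and -0.115 m and y of bush_40 in the frame of blue_rack between 0.12 and 0.15 m)) and x of bush_40 in the frame of blue_rack between -0.015 and 0.015 m and z of bush_40 in the frame of blue_rack between 0.014 and 0.022 m); the robot touches nothing.
It also fails if it takes over 99 s, if anything falls off the work surface, if the arm or the gripper's body presses on something with over 40 N, if the wrist force passes 120 N, or if a joint passes its speed limit or range.

## Robot

A 6-joint arm with a two-finger parallel gripper is mounted at the origin on a cart in front of the work surface, level with it; the furniture and walls round the work are solid. World frame = base frame: x ahead of the robot, y to its left, z up, the work surface at z = 0. Lengths are in m, angles in degrees, forces in N, time in s.
With the tool pointing down it reaches from about 0.25 to 0.725 m from the base axis. Payload 9.7 kg.
Tool frame: the origin (TCP) lies midway between the tips of the shut fingers; the grasp point (between the pads) lies 19 mm behind it (bot.hold_point_z is the distance from the TCP to the grasp point, in m); z points along the fingers, y is the line along which they close (so a half turn about z gives the same grasp; the last joint's range is limited). The gripper opens to 85 mm and grips with 20 to 120 N. Pads are 22 mm wide; open, the fingers measure 114 mm over their backs; the gripper's body (76 mm by 85 mm) begins 54 mm behind the grasp point. The pads swing forward as they close: fully open they stand 13 mm farther back than shut.
Start: joints at [66.864, 4.979, 10.078, 95.1, 0, 90], TCP at [0.216, 0.506, 0.231] pointing down, gripper open.
Joint ranges: [-179.16, 179.16], [-48.56, 103.87], [-65.8, 70.77], [-126.05, 130.52], [-82.76, 87.17], [-180, 180]. Speed limits (degrees/s): [127.2, 127.2, 147.25, 180, 180, 180].

## Interface

Orientations are given as [roll, pitch, yaw] about the fixed x, y, z axes, in that order (R = Rz(yaw) Ry(pitch) Rx(roll)).
In Python, from workcell import bot gives the robot as it stands.
- The arm moves only by the tool play_rows, never from a script. Its argument "steps" is a list that holds one entry, the list of rows, each a list of 4 numbers: the shift along the tool's x, y, z in m, then the turn about the tool's z in rad. In form: [[[tx, ty, tz, yaw], ...]]. A call has exactly 5 rows; each row shifts and turns the commanded pose from where the row before left it, along the tool's axes as they then stand; what a row does not reach is not made up. A row lasts 1/12 s, in which the tool goes at most 41.7 mm and 7.16 degrees, less where a joint would pass 70% of its speed; a pose out of reach is approached as far as the arm can. A call is refused whole if a number of a shift passes 0.0417 or a number of a turn 0.125, either way. A call with a gripper value outside its range is refused whole. "gripper" is the finger opening in m, from 0 to 0.0854, set as the call begins (left out, the last holds). The fingers move at their own pace and stop on an object; "squeeze" is the grip in N (left out, the last holds). Time passes only in rows, so rows that do not move let the fingers close, or fill a call up. It gives the time, the measured TCP pose, the force, the opening and the grip force at its end, in the units of the state.
- bot.get_obs(): the state, without advancing time (a new reading comes with each control period).
- bot.camera(name): name is "scene" or "side" or "wrist"; returns a dict with "img" (400x640x3 uint8, blue, green, red), "vfov" (degrees; the focal length in pixels is half the picture's height over the tangent of half this angle, whatever the lens; pixels are square), "cx", "cy" (the principal point, pixels), "xyz" and "attitude" of the camera in the world. Camera axes: x right, y down, z forward; pixel columns grow to the right and rows downward; lengths in m; the calibration is good to about 2 mm. A picture is of the moment at which its call begins. There is no depth.
- bot.job_done(): hands the job in; it is judged then, once.
The state is a dict: "time": time; "q": joint angles; "qd": joint speeds; "joint_efforts": joint torques, N m; "ee_pos": TCP position; "tcp_rot": TCP orientation; "wrist_force": force on the tool from outside, world axes, zero at the start; "torque": the same for the moment, N m; "opening": finger opening in m; "grasp_force": force on a finger pad.
Only numpy, scipy, OpenCV 4.12 (cv2) and the standard library are available. Lean on these libraries where they do the work, as an engineer would, in place of code of your own. Each camera call takes 0.05 s, during which the arm holds its last target. There are 200 camera calls.

## Working session

There is one attempt and no reset: what is moved stays moved. The work goes in short steps, Python scripts to look and compute and a tool call to move; the robot and the scene stay as the last step left them, time stands still between calls to the robot, and variables do not carry over. Pictures are saved under pics/ and viewed, at most 14 in all, crops included, and the job is handed in when it is done.

Besides the shell and the picture viewer there is one more tool, called after ">>>" as a command line: name --argument value ..., lists and objects as JSON in quotes. play_rows: Moves the arm, as the interface text tells. Its arguments: {"type":"object","properties":{"steps":{"type":"array","items":{"type":"array","items":{"type":"array","items":{"type":"number"}}}},"gripper":{"type":"number"},"squeeze":{"type":"number"}},"required":["steps"]}

```bash
mkdir -p pics; cat > h.py <<'E'
import numpy as np, cv2
from workcell import bot
from scipy.spatial.transform import Rotation as R
def snap(n,fn=None):
    c=bot.camera(n)
    if fn: cv2.imwrite('pics/'+fn+'.png',c['img'])
    return c
def rot(c):
    a=np.array(c['attitude'],float)
    return a if a.shape==(3,3) else R.from_euler('xyz',a,degrees=True).as_matrix()
def f(c): return 200/np.tan(np.radians(c['vfov'])/2)
def ray(c,u,v,z):
    d=rot(c)@np.array([(u-c['cx'])/f(c),(v-c['cy'])/f(c),1]); p=np.array(c['xyz'])
    return p+d*(z-p[2])/d[2]
def proj(c,P):
    q=rot(c).T@(np.array(P)-np.array(c['xyz'])); return f(c)*q[:2]/q[2]+[c['cx'],c['cy']]
E
python3 - <<'E'
from h import *
for n in ['scene','side','wrist']:
    c=snap(n,n+'0'); print(n,{k:c[k] for k in c if k!='img'})
print(bot.get_obs())
E
```

```text
scene {'vfov': 46.863809123454644, 'cx': 315.0618055420444, 'cy': 199.6922646342549, 'xyz': array([-0.09891359, -0.66526663,  0.51489322]), 'attitude': array([-115.32849616,   -0.84991679,  -40.11282828])}
side {'vfov': 49.79437144384299, 'cx': 315.4237337268283, 'cy': 203.56267046493357, 'xyz': array([0.53471201, 0.88902147, 0.58268819]), 'attitude': array([-121.17981302,   -1.44969912,  179.66021092])}
wrist {'vfov': 58.00074495370262, 'cx': 327.64969315506573, 'cy': 199.4306839985805, 'xyz': array([0.14744663, 0.53501709, 0.37455901]), 'attitude': array([1.62744914e+02, 2.46743642e-02, 6.68423943e+01])}
{'time': 0.15, 'q': array([6.68638964e+01, 5.00528891e+00, 1.00446711e+01, 9.50981905e+01,
       1.69360411e-03, 9.00004622e+01]), 'qd': array([ 0.0850204 , -0.06491514,  0.11532894, -0.07898784,  0.0454498 ,
        0.00606556]), 'joint_efforts': array([-9.39176753e-04, -5.20764828e+01,  4.65043437e+01,  1.39777141e-02,
       -3.40814506e-05, -2.53220651e-05]), 'ee_pos': array([0.21603185, 0.50561797, 0.23073032]), 'tcp_rot': array([-1.79941192e+02, -1.69312882e-03,  1.56863432e+02]), 'wrist_force': array([ 0.60543876, -0.23046739, -0.16140423]), 'torque': array([0.06146872, 0.05120697, 0.05861295]), 'grasp_force': 0.0, 'opening': 0.08530981887703173}
```

View pics/scene0.png

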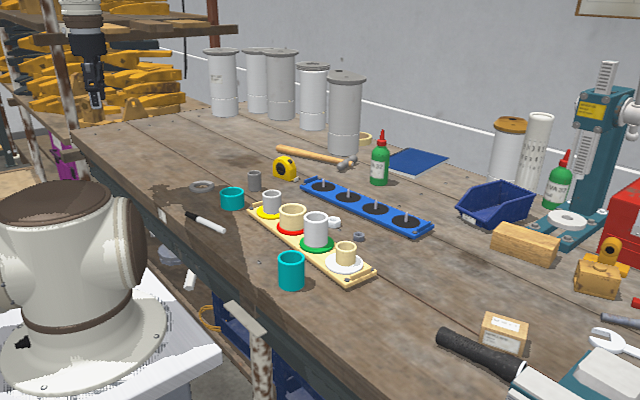

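View pics/side0.png

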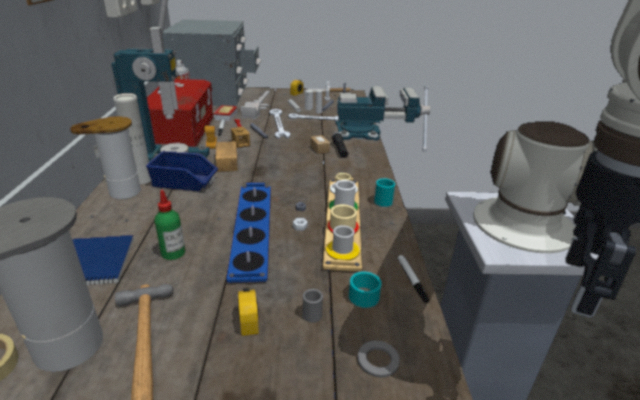

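```bash
cat > m.py <<'E'
from h import *
def blobs(c,lo,hi,amin=40,box=None):
    hsv=cv2.cvtColor(c['img'],cv2.COLOR_BGR2HSV)
    m=cv2.inRange(hsv,np.array(lo),np.array(hi))
    if box: k=np.zeros_like(m);x0,y0,x1,y1=box;k[y0:y1,x0:x1]=1;m*=k
    n,_,s,ce=cv2.connectedComponentsWithStats(m)
    return [(int(s[i,4]),ce[i].round(1),s[i,:4]) for i in range(1,n) if s[i,4]>amin]
E
python3 - <<'E'
from m import *
for n,bb,bw in [('scene',(295,170,440,245),(240,180,385,295)),('side',(225,180,275,285),(318,165,368,275))]:
    c=snap(n)
    for nm,lo,hi,b,z in [('black',(0,0,0),(179,255,60),bb,.02),('blue',(100,120,50),(125,255,255),bb,.018),
      ('yel',(24,180,120),(33,255,255),bw,.024),('red',(0,180,100),(8,255,255),bw,.024),('grn',(50,120,50),(80,255,255),bw,.024)]:
        for a,ce,s in blobs(c,lo,hi,25,b): print(n,nm,a,ce,s,ray(c,*ce,z).round(3))
c=snap('wrist');o=bot.get_obs()
print(R.from_euler('xyz',o['tcp_rot'],degrees=True).as_matrix().T@(np.array(c['xyz'])-o['ee_pos']), R.from_euler('xyz',o['tcp_rot'],degrees=True).as_matrix().round(2))
E
```

```text
scene black 28 [375.3 207.2] [371 204  10   8] [0.668 0.006 0.02 ]
scene blue 83 [411.5 171.4] [397 170  27   5] [0.928 0.106 0.018]
scene blue 1638 [367.3 208.7] [300 176 134  63] [0.65  0.015 0.018]
scene yel 135 [265.9 214.1] [257 206  22  13] [0.435 0.134 0.024]
scene red 116 [288.6 231.1] [277 223  26  13] [0.427 0.037 0.024]
scene grn 78 [377.7 182.2] [370 180  15   6] [0.78  0.103 0.024]
scene grn 241 [317.3 246.9] [300 237  34  17] [ 0.433 -0.052  0.024]
side black 157 [254.3 195.8] [243 191  23  10] [ 0.673 -0.074  0.02 ]
side black 210 [252.4 214.5] [240 208  25  13] [0.667 0.015 0.02 ]
side black 273 [250.3 236. ] [237 229  27  14] [0.661 0.104 0.02 ]
side black 367 [247.9 261.6] [234 253  29  18] [0.655 0.194 0.02 ]
side blue 2189 [250.6 236.6] [226 183  44 100] [0.661 0.103 0.018]
side yel 260 [342.8 252.5] [326 242  34  18] [0.458 0.163 0.024]
[ 7.46223070e-02 -6.49136777e-05 -1.43810208e-01] [[-0.92  0.39 -0.  ]
 [ 0.39  0.92 -0.  ]
 [-0.   -0.   -1.  ]]
```

```bash
python3 -c "
import cv2
a=cv2.imread('pics/scene0.png')[165:300,185:445];cv2.imwrite('pics/crop1.png',cv2.resize(a,None,fx=3,fy=3))"
```

```text
(no output)
```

View pics/crop1.png

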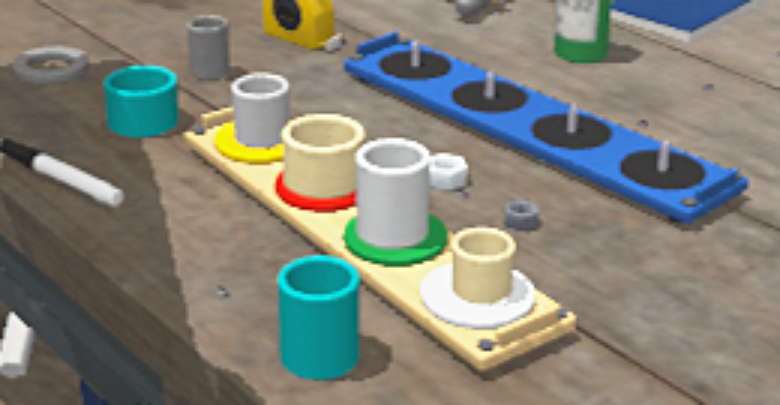

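Wanted bushings in scene0: light grey on yellow at (265,202), tan on red at (292,218), tall light grey on green at (316,230), tan on white at (346,253). Look-alikes to leave alone: the loose dark grey tube at (254,180) and the turquoise ones at (232,198) and (291,272). The crop confirms the choice: from left to right the row is 44, 60, 50, 40. Next I'll look from above with the wrist camera.

>>> play_rows --steps '[[[-0.029, -0.0145, 0, 0], [-0.029, -0.0145, 0, 0], [-0.029, -0.0145, 0, 0], [-0.029, -0.0145, 0, 0], [-0.029, -0.0145, 0, 0]]]'

```text
time: 0.72
ee_pos: [0.3216, 0.3809, 0.2313]
tcp_rot: [180.0, 0.0, 156.9]
wrist_force: [-0.4, -0.1, -1.2]
opening: 0.0853
grasp_force: 0.0
```

>>> play_rows --steps '[[[-0.029, -0.0145, 0, 0], [-0.029, -0.0145, 0, 0], [-0.029, -0.0145, 0, 0], [-0.029, -0.0145, 0, 0], [-0.029, -0.0145, 0, 0]]]'

```text
time: 1.13
ee_pos: [0.4266, 0.2571, 0.2314]
tcp_rot: [180.0, 0.0, 156.9]
wrist_force: [-0.0, -0.4, -0.2]
opening: 0.0853
grasp_force: 0.0
```

>>> play_rows --steps '[[[-0.029, -0.0145, 0, 0], [-0.029, -0.0145, 0, 0], [-0.029, -0.0145, 0, 0], [-0.029, -0.0145, 0, 0], [-0.029, -0.0145, 0, 0]]]'

```text
time: 1.55
ee_pos: [0.5315, 0.1334, 0.2313]
tcp_rot: [180.0, 0.0, 156.9]
wrist_force: [0.7, 0.2, -0.2]
opening: 0.0856
grasp_force: 0.0
```

>>> play_rows --steps '[[[0, 0, 0, 0.11], [0, 0, 0, 0.11], [0, 0, 0, 0.11], [0, 0, 0, 0.11], [0, 0, 0, 0.11]]]'

```text
time: 1.97
ee_pos: [0.5307, 0.1347, 0.2312]
tcp_rot: [-180.0, -0.0, 125.0]
wrist_force: [0.6, 0.0, -0.2]
opening: 0.0852
grasp_force: 0.0
```

>>> play_rows --steps '[[[0, 0, 0, 0.11], [0, 0, 0, 0.11], [0, 0, 0, 0.11], [0, 0, 0, 0.11], [0, 0, 0, 0.11]]]'

```text
time: 2.38
ee_pos: [0.5306, 0.1348, 0.2312]
tcp_rot: [-180.0, 0.0, 93.5]
wrist_force: [0.4, 0.2, -0.4]
opening: 0.0853
grasp_force: 0.0
```

>>> play_rows --steps '[[[0, 0, 0, 0], [0, 0, 0, 0], [0, 0, 0, 0], [0, 0, 0, 0], [0, 0, 0, 0]]]'

```text
time: 2.8
ee_pos: [0.5307, 0.1349, 0.2313]
tcp_rot: [180.0, -0.0, 93.9]
wrist_force: [1.1, 0.7, -0.4]
opening: 0.0855
grasp_force: 0.0
```

```bash
python3 - <<'E'
from h import *
snap('wrist','w1')
E
```

```text
(no output)
```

View pics/w1.png

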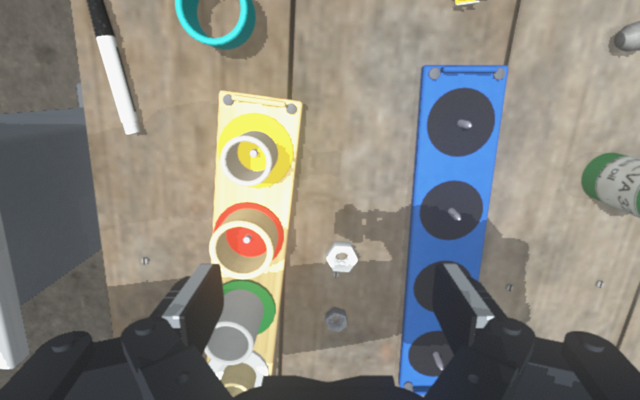

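w1 from above: the yellow seat is at (258,149) with its stub at (253,153), and the red seat has its stub at (247,240). The black post discs are at (461,122), (450,210), (440,288) and (433,353).

```bash
python3 - <<'E'
from m import *
c=snap('wrist');img=c['img'];hsv=cv2.cvtColor(img,cv2.COLOR_BGR2HSV);g=cv2.cvtColor(img,cv2.COLOR_BGR2GRAY)
def hull(lo,hi,box,z,nm):
    m=np.zeros(g.shape,np.uint8);x0,y0,x1,y1=box
    m[y0:y1,x0:x1]=cv2.inRange(hsv,np.array(lo),np.array(hi))[y0:y1,x0:x1]
    m=cv2.morphologyEx(m,cv2.MORPH_OPEN,np.ones((3,3)))
    cs,_=cv2.findContours(m,cv2.RETR_EXTERNAL,cv2.CHAIN_APPROX_NONE)
    k=max(cs,key=cv2.contourArea)
    P=np.array([ray(c,*p[0],z)[:2] for p in k])
    (x,y),r=cv2.minEnclosingCircle((P*1000).astype(np.float32)); e=cv2.fitEllipse(cv2.convexHull(k))
    print(nm,'circ',round(x,1),round(y,1),round(r,1),'ell',np.round(e[0],1),ray(c,*e[0],z).round(4))
hull((0,0,0),(179,255,75),(422,75,500,170),.02,'b1')
hull((0,0,0),(179,255,75),(412,170,490,250),.02,'b2')
hull((24,150,110),(34,255,255),(205,100,300,195),.024,'yel')
hull((0,150,90),(8,255,255),(205,190,300,280),.024,'red')
for nm,(u,v) in {'y':(253,153),'r':(247,240)}.items():
    w=hsv[v-8:v+9,u-8:u+9]; mm=(w[...,1]<100)&(w[...,2]>140); ys,xs=np.nonzero(mm)
    print('stub',nm,len(xs),ray(c,xs.mean()+u-8,ys.mean()+v-8,.034).round(4))
s=snap('side')
print('w est in side', [proj(s,p).round() for p in [(.458,.163,.024)]])
print(bot.get_obs()['ee_pos'],bot.get_obs()['tcp_rot'])
E
```

```text
Traceback (most recent call last):
ValueError: max() iterable argument is empty
```

```bash
cat > w.py <<'E'
from m import *
c=snap('wrist');img=c['img'];hsv=cv2.cvtColor(img,cv2.COLOR_BGR2HSV)
print(hsv[130,445],hsv[215,435],img.shape)
def hull(lo,hi,box,z,nm):
    m=np.zeros(hsv.shape[:2],np.uint8);x0,y0,x1,y1=box
    m[y0:y1,x0:x1]=cv2.inRange(hsv,np.array(lo),np.array(hi))[y0:y1,x0:x1]
    m=cv2.morphologyEx(m,cv2.MORPH_OPEN,np.ones((3,3)))
    cs,_=cv2.findContours(m,cv2.RETR_EXTERNAL,cv2.CHAIN_APPROX_NONE)
    if not cs: print('none',nm);return
    k=max(cs,key=cv2.contourArea)
    P=np.array([ray(c,*p[0],z)[:2] for p in k])
    (x,y),r=cv2.minEnclosingCircle((P*1000).astype(np.float32)); e=cv2.fitEllipse(cv2.convexHull(k))
    print(nm,'circ',round(x,1),round(y,1),round(r,1),'ell',np.round(e[0],1),ray(c,*e[0],z).round(4))
def stub(nm,u,v,z):
    w=hsv[v-8:v+9,u-8:u+9]; mm=(w[...,1]<100)&(w[...,2]>140); ys,xs=np.nonzero(mm)
    if len(xs): print('stub',nm,len(xs),ray(c,xs.mean()+u-8,ys.mean()+v-8,z).round(4))
E
python3 - <<'E'
from w import *
for b,n in [((422,75,500,170),'b1'),((412,170,490,250),'b2')]: hull((0,0,0),(179,120,110),b,.02,n)
hull((24,150,110),(34,255,255),(205,100,300,195),.024,'yel')
hull((0,150,90),(8,255,255),(205,190,300,280),.024,'red')
stub('y',253,153,.034);stub('r',247,240,.034)
print(bot.get_obs()['ee_pos'],bot.get_obs()['tcp_rot'])
E
```

```text
[114  42  92] [112  50  76] (400, 640, 3)
b1 circ 657.0 186.4 32.0 ell [460.5 121.6] [0.6569 0.1874 0.02  ]
b2 circ 662.8 96.3 32.2 ell [450.8 210.2] [0.6627 0.0971 0.02  ]
yel circ 477.7 133.7 24.1 ell [272.3 163. ] [0.4769 0.1353 0.024 ]
red circ 451.3 50.2 22.7 ell [245.2 241.7] [0.4502 0.0489 0.024 ]
stub y 73 [0.4612 0.1473 0.034 ]
stub r 56 [0.4538 0.0567 0.034 ]
[0.53064826 0.13484685 0.23127244] [-1.79998710e+02  4.11868172e-04  9.38791641e+01]
```

Wrist measurements:

| Item | Position |
|---|---|
| bush_44 | (.461, .147) |
| bush_60 | (.454, .057) |
| bush_50 | about (.4465, -.0335) |
| bush_40 | about (.439, -.1235) |
| Posts | (.657, .187), (.663, .097), (.669, .007), (.6745, -.083) |

First I'll turn the tool to yaw 90 and go above bush_44.

>>> play_rows --steps '[[[0, 0, 0, 0.068], [0.003, -0.0174, 0.025, 0], [0.003, -0.0174, 0.025, 0], [0.003, -0.0174, 0.025, 0], [0.003, -0.0174, 0.025, 0]]]'

```text
time: 3.37
ee_pos: [0.4603, 0.1469, 0.1301]
tcp_rot: [180.0, -0.0, 90.0]
wrist_force: [-0.8, 0.7, 0.0]
opening: 0.0854
grasp_force: 0.0
```

>>> play_rows --steps '[[[0, 0, 0, 0], [0, 0, 0, 0], [0, 0, 0, 0], [0, 0, 0, 0], [0, 0, 0, 0]]]'

```text
time: 3.78
ee_pos: [0.4625, 0.1471, 0.1328]
tcp_rot: [179.9, -0.0, 89.9]
wrist_force: [-0.3, -0.3, 0.0]
opening: 0.0857
grasp_force: 0.0
```

```bash
python3 - <<'E'
from h import *
c=snap('wrist','w2')
for p in [(.461,.147,.069),(.454,.057,.064),(.4465,-.0335,.084)]: print(proj(c,p).round())
E
```

```text
[323. 217.]
[314. 336.]
[304. 460.]
```

View pics/w2.png

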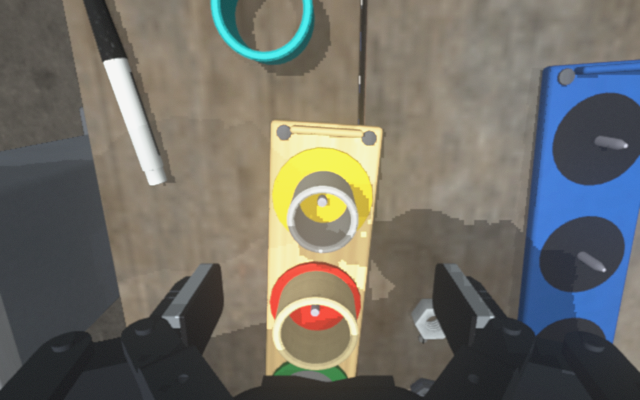

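w2: the bush_44 ring is centred at (322,218), where I predicted (323,217), and bush_60 at (316,333), predicted (314,336). The measurements hold, so I'll descend, grip and lift.

>>> play_rows --steps '[[[0, 0, 0.0195, 0], [0, 0, 0.0195, 0], [0, 0, 0.0195, 0], [0, 0, 0.0195, 0], [0, 0, 0.0195, 0]]]'

```text
time: 4.25
ee_pos: [0.4619, 0.1469, 0.0336]
tcp_rot: [179.9, -0.0, 89.9]
wrist_force: [0.3, -0.2, -0.2]
opening: 0.0854
grasp_force: 0.0
```

>>> play_rows --steps '[[[0, 0, 0, 0], [0, 0, 0, 0], [0, 0, 0, 0], [0, 0, 0, 0], [0, 0, 0, 0]]]' --gripper 0.03 --squeeze 50

```text
time: 4.67
ee_pos: [0.462, 0.1472, 0.0357]
tcp_rot: [179.9, -0.0, 89.9]
wrist_force: [-2.4, -0.1, 7.0]
opening: 0.0427
grasp_force: 50.8
```

>>> play_rows --steps '[[[0, 0, 0, 0], [0, 0, 0, 0], [0, 0, 0, 0], [0, 0, 0, 0], [0, 0, 0, 0]]]'

```text
time: 5.08
ee_pos: [0.462, 0.1472, 0.0357]
tcp_rot: [179.9, -0.0, 89.9]
wrist_force: [-2.3, 0.4, 6.6]
opening: 0.0427
grasp_force: 50.9
```

>>> play_rows --steps '[[[0, 0, -0.02, 0], [0, 0, -0.03, 0], [0, 0, -0.03, 0], [0, 0, -0.03, 0], [0, 0, 0, 0]]]'

```text
time: 5.5
ee_pos: [0.4634, 0.1476, 0.1505]
tcp_rot: [179.5, -0.2, 89.9]
wrist_force: [0.9, 0.5, -1.8]
opening: 0.0424
grasp_force: 51.9
```

>>> play_rows --steps '[[[-0.0234, 0.0196, 0, 0], [-0.0234, 0.0196, 0, 0], [-0.0234, 0.0196, 0, 0], [-0.0234, 0.0196, 0, 0], [-0.0234, 0.0196, 0, 0]]]'

```text
time: 5.92
ee_pos: [0.5598, 0.0286, 0.1438]
tcp_rot: [180.0, -0.0, 89.9]
wrist_force: [0.6, 0.3, -2.4]
opening: 0.0427
grasp_force: 51.8
```

>>> play_rows --steps '[[[0, 0, 0, 0], [0, 0, 0, 0], [0, 0, 0, 0], [0, 0, 0, 0], [0, 0, 0, 0]]]'

```text
time: 6.33
ee_pos: [0.5585, 0.0306, 0.144]
tcp_rot: [180.0, -0.0, 90.0]
wrist_force: [0.1, 1.0, -2.0]
opening: 0.0427
grasp_force: 52.1
```

```bash
python3 - <<'E'
from w import *
cv2.imwrite('pics/w3.png',img)
P=[(.657,.187),(.663,.097),(.669,.007),(.6745,-.083)]
for p in P:
    u,v=proj(c,(*p,.02)).round().astype(int); print(u,v)
    hull((0,0,0),(179,120,110),(max(u-62,0),max(v-50,0),u+62,min(v+45,400)),.02,'b')
E
```

```text
[116  31  65] [113  45  51] (400, 640, 3)
479 -44
none b
472 101
b circ 662.9 96.6 32.6 ell [471.8  99.5] [0.6629 0.0978 0.02  ]
466 219
b circ 668.9 6.8 32.6 ell [466.  217.4] [0.6689 0.008  0.02  ]
461 316Traceback (most recent call last):
  File "<stdin>", line 6, in <module>
  File "w.py", line 12, in hull
    (x,y),r=cv2.minEnclosingCircle((P*1000).astype(np.float32)); e=cv2.fitEllipse(cv2.convexHull(k))
                                                                   ~~~~~~~~~~~~~~^^^^^^^^^^^^^^^^^^^
cv2.error: OpenCV(4.12.0) /io/opencv/modules/imgproc/src/shapedescr.cpp:361: error: (-201:Incorrect size of input array) There should be at least 5 points to fit the ellipse in function 'fitEllipseNoDirect'
```

View pics/w3.png

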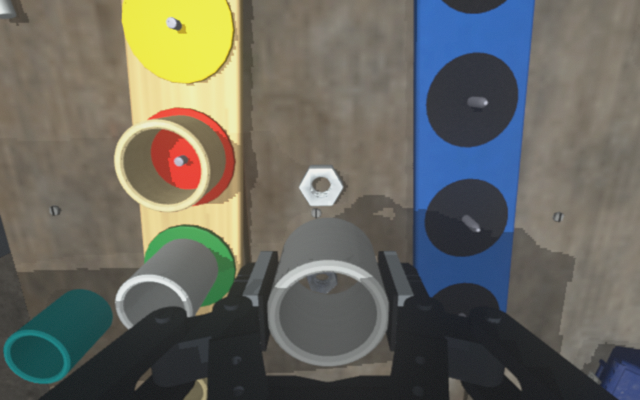

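w3: bush_44 is held upright between the pads, and the black discs at (472,99) and (466,217) are where I expected them. I'll move over the -135 post.

>>> play_rows --steps '[[[-0.0227, 0.0233, 0, 0], [-0.0227, 0.0233, 0, 0], [-0.0227, 0.0233, 0, 0], [-0.0227, 0.0233, 0, 0], [-0.0227, 0.0233, 0, 0]]]'

```text
time: 6.8
ee_pos: [0.6762, -0.0842, 0.1441]
tcp_rot: [180.0, 0.0, 90.0]
wrist_force: [0.8, 0.5, -1.9]
opening: 0.0428
grasp_force: 52.3
```

>>> play_rows --steps '[[[0, 0, 0.02, 0], [0, 0, 0.02, 0], [0, 0, 0.02, 0], [0, 0, 0.02, 0], [0, 0, 0, 0]]]'

```text
time: 7.22
ee_pos: [0.6731, -0.0829, 0.0591]
tcp_rot: [-179.6, -0.0, 90.0]
wrist_force: [-1.4, -0.1, -2.7]
opening: 0.0432
grasp_force: 52.3
```

>>> play_rows --steps '[[[0, 0, 0, 0], [0, 0, 0, 0], [0, 0, 0, 0], [0, 0, 0, 0], [0, 0, 0, 0]]]'

```text
time: 7.63
ee_pos: [0.6759, -0.0838, 0.0651]
tcp_rot: [179.9, 0.0, 89.9]
wrist_force: [-0.4, 0.5, -2.6]
opening: 0.0427
grasp_force: 52.3
```

>>> play_rows --steps '[[[0, 0, 0.01, 0], [0, 0, 0.01, 0], [0, 0, 0.01, 0], [0, 0, 0.004, 0], [0, 0, 0.001, 0]]]'

```text
time: 8.05
ee_pos: [0.6748, -0.0838, 0.0296]
tcp_rot: [-180.0, 0.0, 89.9]
wrist_force: [-9.5, 1.3, 18.9]
opening: 0.0427
grasp_force: 54.5
```

>>> play_rows --steps '[[[0, 0, 0, 0], [0, 0, 0, 0], [0, 0, 0, 0], [0, 0, 0, 0], [0, 0, 0, 0]]]'

```text
time: 8.47
ee_pos: [0.6748, -0.0838, 0.0297]
tcp_rot: [-180.0, -0.0, 89.9]
wrist_force: [-7.2, -0.5, 12.0]
opening: 0.0428
grasp_force: 54.1
```

It's seated: about 12 N of contact at the expected height. I'll release it, rise and go to bush_60.

>>> play_rows --steps '[[[0, 0, 0, 0], [0, 0, 0, 0], [0, 0, 0, 0], [0, 0, 0, 0], [0, 0, 0, 0]]]' --gripper 0.085

```text
time: 8.88
ee_pos: [0.6753, -0.0838, 0.0283]
tcp_rot: [-180.0, -0.0, 89.9]
wrist_force: [-0.1, -0.3, 1.0]
opening: 0.085
grasp_force: 0.0
```

>>> play_rows --steps '[[[0, 0, -0.01, 0], [0, 0, -0.02, 0], [0, 0, -0.03, 0], [0, 0, -0.03, 0], [0, 0, -0.03, 0]]]'

```text
time: 9.3
ee_pos: [0.6751, -0.0838, 0.1508]
tcp_rot: [180.0, 0.0, 89.9]
wrist_force: [-0.3, -0.0, 0.5]
opening: 0.0851
grasp_force: 0.0
```

>>> play_rows --steps '[[[0.014, -0.0222, 0, 0], [0.014, -0.0222, 0, 0], [0.014, -0.0222, 0, 0], [0.014, -0.0222, 0, 0], [0.014, -0.0222, 0, 0]]]'

```text
time: 9.72
ee_pos: [0.5634, -0.0132, 0.1495]
tcp_rot: [180.0, -0.0, 89.9]
wrist_force: [1.0, 0.9, 1.4]
opening: 0.0849
grasp_force: 0.0
```

>>> play_rows --steps '[[[0.014, -0.0222, 0, 0], [0.014, -0.0222, 0, 0], [0.014, -0.0222, 0, 0], [0.014, -0.0222, 0, 0], [0.014, -0.0222, 0, 0]]]'

```text
time: 10.13
ee_pos: [0.4524, 0.0569, 0.1496]
tcp_rot: [179.9, -0.0, 89.9]
wrist_force: [-0.5, 1.1, 0.6]
opening: 0.0847
grasp_force: 0.0
```

>>> play_rows --steps '[[[0, 0, 0, 0], [0, 0, 0, 0], [0, 0, 0, 0], [0, 0, 0, 0], [0, 0, 0, 0]]]'

```text
time: 10.55
ee_pos: [0.4541, 0.056, 0.1487]
tcp_rot: [-180.0, 0.0, 89.9]
wrist_force: [-0.5, -0.5, -0.6]
opening: 0.0848
grasp_force: 0.0
```

```bash
python3 - <<'E'
from h import *
c=snap('wrist','w4'); snap('side','s4')
for p in [(.454,.057,.064),(.4465,-.0335,.084),(.439,-.1235,.059)]: print(proj(c,p).round())
E
```

```text
[326. 204.]
[315. 339.]
[309. 410.]
```

View pics/w4.png

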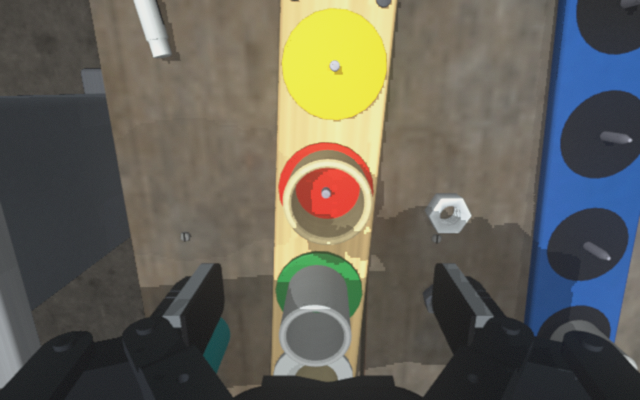

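w4: bush_60's ring is at (328,202), on target, and bush_50's at (316,334) puts it at y of about -.032. I'll grip bush_60 and carry it to the -45 post.

>>> play_rows --steps '[[[0, 0, 0.023, 0], [0, 0, 0.023, 0], [0, 0, 0.023, 0], [0, 0, 0.023, 0], [0, 0, 0.022, 0]]]'

```text
time: 11.07
ee_pos: [0.4535, 0.0561, 0.0334]
tcp_rot: [-180.0, 0.0, 89.9]
wrist_force: [0.8, -0.6, -0.3]
opening: 0.0852
grasp_force: 0.0
```

>>> play_rows --steps '[[[0, 0, 0, 0], [0, 0, 0, 0], [0, 0, 0, 0], [0, 0, 0, 0], [0, 0, 0, 0]]]' --gripper 0.045

```text
time: 11.48
ee_pos: [0.4541, 0.0564, 0.0358]
tcp_rot: [179.9, -0.0, 89.9]
wrist_force: [-0.0, 0.2, -3.5]
opening: 0.0582
grasp_force: 54.1
```

>>> play_rows --steps '[[[0, 0, 0, 0], [0, 0, 0, 0], [0, 0, 0, 0], [0, 0, 0, 0], [0, 0, 0, 0]]]'

```text
time: 11.9
ee_pos: [0.4539, 0.0565, 0.0354]
tcp_rot: [179.9, -0.0, 89.9]
wrist_force: [-0.0, -0.6, 3.6]
opening: 0.058
grasp_force: 54.9
```

>>> play_rows --steps '[[[0, 0, -0.02, 0], [0, 0, -0.03, 0], [0, 0, -0.03, 0], [0, 0, -0.03, 0], [0, 0, 0, 0]]]'

```text
time: 12.32
ee_pos: [0.4554, 0.0567, 0.1502]
tcp_rot: [179.6, -0.1, 89.9]
wrist_force: [0.4, 0.6, -2.2]
opening: 0.0585
grasp_force: 55.9
```

>>> play_rows --steps '[[[-0.005, 0.0215, 0, 0], [-0.005, 0.0215, 0, 0], [-0.005, 0.0215, 0, 0], [-0.005, 0.0215, 0, 0], [-0.005, 0.0215, 0, 0]]]'

```text
time: 12.73
ee_pos: [0.5616, 0.031, 0.1435]
tcp_rot: [-179.9, 0.0, 89.9]
wrist_force: [0.3, 0.9, -3.5]
opening: 0.0585
grasp_force: 55.9
```

>>> play_rows --steps '[[[-0.005, 0.0215, 0, 0], [-0.005, 0.0215, 0, 0], [-0.005, 0.0215, 0, 0], [-0.005, 0.0215, 0, 0], [-0.005, 0.0215, 0, 0]]]'

```text
time: 13.15
ee_pos: [0.669, 0.0059, 0.1431]
tcp_rot: [-179.9, -0.0, 89.9]
wrist_force: [0.8, -0.7, -3.1]
opening: 0.0585
grasp_force: 55.9
```

>>> play_rows --steps '[[[0, 0, 0, 0], [0, 0, 0, 0], [0, 0, 0, 0], [0, 0, 0, 0], [0, 0, 0, 0]]]'

```text
time: 13.57
ee_pos: [0.6678, 0.0064, 0.145]
tcp_rot: [180.0, -0.0, 90.0]
wrist_force: [-0.2, 0.0, -3.7]
opening: 0.0588
grasp_force: 56.2
```

>>> play_rows --steps '[[[0, 0, 0.02, 0], [0, 0, 0.02, 0], [0, 0, 0.02, 0], [0, 0, 0.015, 0], [0, 0, 0, 0]]]'

```text
time: 13.98
ee_pos: [0.6663, 0.0064, 0.0664]
tcp_rot: [-179.7, 0.0, 90.0]
wrist_force: [-1.2, 0.8, -4.3]
opening: 0.0581
grasp_force: 56.1
```

>>> play_rows --steps '[[[0, 0, 0, 0], [0, 0, 0.01, 0], [0, 0, 0.01, 0], [0, 0, 0.01, 0], [0, 0, 0.005, 0]]]'

```text
time: 14.4
ee_pos: [0.6679, 0.0062, 0.0331]
tcp_rot: [-179.9, 0.0, 89.9]
wrist_force: [-0.1, -0.2, -4.3]
opening: 0.0583
grasp_force: 56.2
```

>>> play_rows --steps '[[[0, 0, 0.004, 0], [0, 0, 0.001, 0], [0, 0, 0, 0], [0, 0, 0, 0], [0, 0, 0, 0]]]'

```text
time: 14.82
ee_pos: [0.6686, 0.0062, 0.0299]
tcp_rot: [180.0, -0.0, 89.9]
wrist_force: [-0.3, -0.6, -3.6]
opening: 0.0587
grasp_force: 56.3
```

```bash
python3 - <<'E'
from h import *
c=snap('side');a=c['img'][150:300,200:400];cv2.imwrite('pics/s5.png',cv2.resize(a,None,fx=4,fy=4,interpolation=cv2.INTER_CUBIC))
E
```

```text
(no output)
```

View pics/s5.png

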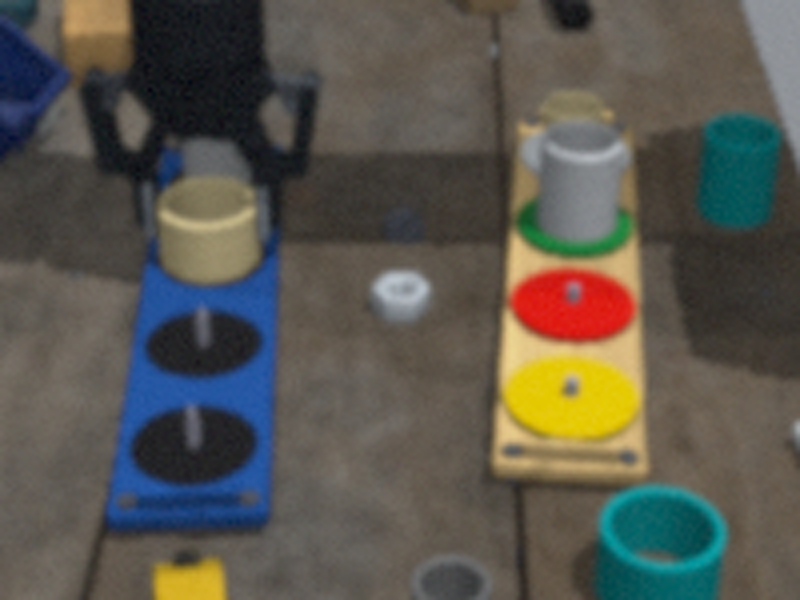

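s5: bush_60 is upright over its post, about 0.5 mm above the top, with bush_44 standing behind it. I'll lower 1 mm, release and go to bush_50.

>>> play_rows --steps '[[[0, 0, 0.001, 0], [0, 0, 0, 0], [0, 0, 0, 0], [0, 0, 0, 0], [0, 0, 0, 0]]]'

```text
time: 15.28
ee_pos: [0.6687, 0.0062, 0.0295]
tcp_rot: [180.0, -0.0, 89.9]
wrist_force: [-2.5, -0.4, 5.3]
opening: 0.0584
grasp_force: 57.1
```

>>> play_rows --steps '[[[0, 0, 0, 0], [0, 0, 0, 0], [0, 0, 0, 0], [0, 0, 0, 0], [0, 0, 0, 0]]]' --gripper 0.085

```text
time: 15.7
ee_pos: [0.6684, 0.0062, 0.0286]
tcp_rot: [-180.0, 0.0, 89.9]
wrist_force: [0.2, 0.2, 0.3]
opening: 0.0852
grasp_force: 0.0
```

>>> play_rows --steps '[[[0, 0, -0.01, 0], [0, 0, -0.02, 0], [0, 0, -0.03, 0], [0, 0, -0.03, 0], [0, 0, -0.03, 0]]]'

```text
time: 16.12
ee_pos: [0.6681, 0.0062, 0.1509]
tcp_rot: [180.0, 0.0, 89.9]
wrist_force: [0.7, 0.2, -0.1]
opening: 0.085
grasp_force: 0.0
```

>>> play_rows --steps '[[[-0.0038, -0.0222, 0, 0], [-0.0038, -0.0222, 0, 0], [-0.0038, -0.0222, 0, 0], [-0.0038, -0.0222, 0, 0], [-0.0038, -0.0222, 0, 0]]]'

```text
time: 16.53
ee_pos: [0.5564, -0.0128, 0.1496]
tcp_rot: [180.0, 0.0, 89.9]
wrist_force: [1.2, 0.4, 0.7]
opening: 0.0849
grasp_force: 0.0
```

>>> play_rows --steps '[[[-0.0038, -0.0222, 0, 0], [-0.0038, -0.0222, 0, 0], [-0.0038, -0.0222, 0, 0], [-0.0038, -0.0222, 0, 0], [-0.0038, -0.0222, 0, 0]]]'

```text
time: 16.95
ee_pos: [0.4454, -0.0317, 0.1496]
tcp_rot: [179.9, 0.0, 89.9]
wrist_force: [-0.2, -0.2, 0.8]
opening: 0.0848
grasp_force: 0.0
```

>>> play_rows --steps '[[[0, 0, 0, 0], [0, 0, 0, 0], [0, 0, 0, 0], [0, 0, 0, 0], [0, 0, 0, 0]]]'

```text
time: 17.37
ee_pos: [0.447, -0.0315, 0.1488]
tcp_rot: [-180.0, -0.0, 90.0]
wrist_force: [-0.0, -0.3, -0.8]
opening: 0.0851
grasp_force: 0.0
```

```bash
python3 - <<'E'
from h import *
c=snap('wrist','w6')
for p in [(.4465,-.032,.084),(.439,-.1225,.059)]: print(proj(c,p).round())
E
```

```text
[325. 217.]
[316. 318.]
```

View pics/w6.png

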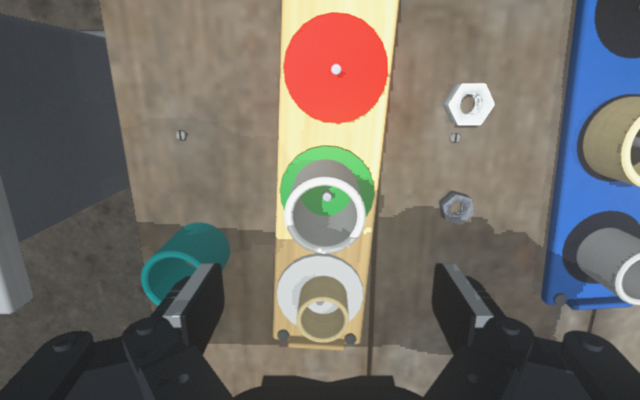

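w6: bush_50's ring is centred at (326,214), on target. bush_40's is at (324,315), so it sits about 4 mm further in x than I predicted. I'll take bush_50 to the +45 post.

>>> play_rows --steps '[[[0, 0, 0.021, 0], [0, 0, 0.021, 0], [0, 0, 0.021, 0], [0, 0, 0.021, 0], [0, 0, 0.02, 0]]]'

```text
time: 17.83
ee_pos: [0.4465, -0.0315, 0.0435]
tcp_rot: [-180.0, -0.0, 90.0]
wrist_force: [0.1, 0.4, -0.5]
opening: 0.0851
grasp_force: 0.0
```

>>> play_rows --steps '[[[0, 0, 0, 0], [0, 0, 0, 0], [0, 0, 0, 0], [0, 0, 0, 0], [0, 0, 0, 0]]]' --gripper 0.035

```text
time: 18.25
ee_pos: [0.4473, -0.0316, 0.0462]
tcp_rot: [179.9, 0.0, 89.9]
wrist_force: [-1.5, 0.2, 3.1]
opening: 0.049
grasp_force: 52.3
```

>>> play_rows --steps '[[[0, 0, 0, 0], [0, 0, 0, 0], [0, 0, 0, 0], [0, 0, 0, 0], [0, 0, 0, 0]]]'

```text
time: 18.67
ee_pos: [0.4473, -0.0316, 0.0462]
tcp_rot: [179.9, 0.0, 89.9]
wrist_force: [-0.5, 0.0, 6.7]
opening: 0.0489
grasp_force: 52.6
```

>>> play_rows --steps '[[[0, 0, -0.02, 0], [0, 0, -0.03, 0], [0, 0, -0.03, 0], [0, 0, -0.03, 0], [0, 0, 0, 0]]]'

```text
time: 19.08
ee_pos: [0.4484, -0.0317, 0.1607]
tcp_rot: [179.6, 0.0, 89.9]
wrist_force: [1.5, 0.2, -2.9]
opening: 0.0488
grasp_force: 53.3
```

>>> play_rows --steps '[[[0.0129, 0.0216, 0, 0], [0.0129, 0.0216, 0, 0], [0.0129, 0.0216, 0, 0], [0.0129, 0.0216, 0, 0], [0.0129, 0.0216, 0, 0]]]'

```text
time: 19.5
ee_pos: [0.5552, 0.0335, 0.1541]
tcp_rot: [-180.0, 0.0, 89.9]
wrist_force: [0.1, -0.5, -2.7]
opening: 0.0489
grasp_force: 53.4
```

>>> play_rows --steps '[[[0.0129, 0.0216, 0, 0], [0.0129, 0.0216, 0, 0], [0.0129, 0.0216, 0, 0], [0.0129, 0.0216, 0, 0], [0.0129, 0.0216, 0, 0]]]'

```text
time: 19.92
ee_pos: [0.6633, 0.0979, 0.1537]
tcp_rot: [-179.9, 0.0, 89.9]
wrist_force: [0.7, -0.4, -2.9]
opening: 0.0489
grasp_force: 53.4
```

>>> play_rows --steps '[[[0, 0, 0, 0], [0, 0, 0, 0], [0, 0, 0, 0], [0, 0, 0, 0], [0, 0, 0, 0]]]'

```text
time: 20.33
ee_pos: [0.6621, 0.0968, 0.1552]
tcp_rot: [180.0, -0.0, 89.9]
wrist_force: [0.2, -1.0, -2.8]
opening: 0.0487
grasp_force: 53.7
```

>>> play_rows --steps '[[[0, 0, 0.02, 0], [0, 0, 0.02, 0], [0, 0, 0.02, 0], [0, 0, 0.015, 0], [0, 0, 0, 0]]]'

```text
time: 20.75
ee_pos: [0.6605, 0.0965, 0.0765]
tcp_rot: [-179.7, 0.0, 89.9]
wrist_force: [-1.5, -0.7, -3.7]
opening: 0.0491
grasp_force: 53.8
```

>>> play_rows --steps '[[[0, 0, 0, 0], [0, 0, 0.01, 0], [0, 0, 0.01, 0], [0, 0, 0.01, 0], [0, 0, 0.005, 0]]]'

```text
time: 21.17
ee_pos: [0.662, 0.0971, 0.0431]
tcp_rot: [-179.9, 0.0, 89.9]
wrist_force: [-0.1, 0.7, -3.6]
opening: 0.0488
grasp_force: 53.8
```

>>> play_rows --steps '[[[0, 0, 0.004, 0], [0, 0, 0.001, 0], [0, 0, 0, 0], [0, 0, 0, 0], [0, 0, 0, 0]]]'

```text
time: 21.58
ee_pos: [0.6624, 0.0972, 0.0403]
tcp_rot: [-180.0, -0.0, 89.9]
wrist_force: [-5.8, -1.3, 4.3]
opening: 0.0489
grasp_force: 54.4
```

>>> play_rows --steps '[[[0, 0, 0, 0], [0, 0, 0, 0], [0, 0, 0, 0], [0, 0, 0, 0], [0, 0, 0, 0]]]' --gripper 0.085

```text
time: 22.0
ee_pos: [0.6627, 0.0972, 0.0397]
tcp_rot: [180.0, -0.0, 89.9]
wrist_force: [-0.6, -0.0, 1.1]
opening: 0.0849
grasp_force: 0.0
```

>>> play_rows --steps '[[[0, 0, -0.01, 0], [0, 0, -0.02, 0], [0, 0, -0.03, 0], [0, 0, -0.03, 0], [0, 0, -0.02, 0]]]'

```text
time: 22.42
ee_pos: [0.663, 0.0972, 0.1538]
tcp_rot: [179.8, -0.0, 89.9]
wrist_force: [1.2, 0.6, 0.7]
opening: 0.0848
grasp_force: 0.0
```

>>> play_rows --steps '[[[-0.0217, -0.0219, 0, 0], [-0.0217, -0.0219, 0, 0], [-0.0217, -0.0219, 0, 0], [-0.0217, -0.0219, 0, 0], [-0.0217, -0.0219, 0, 0]]]'

```text
time: 22.83
ee_pos: [0.5519, -0.012, 0.1506]
tcp_rot: [179.9, 0.0, 90.0]
wrist_force: [-0.1, -0.6, 0.9]
opening: 0.0851
grasp_force: 0.0
```

>>> play_rows --steps '[[[-0.0217, -0.0219, 0, 0], [-0.0217, -0.0219, 0, 0], [-0.0217, -0.0219, 0, 0], [-0.0217, -0.0219, 0, 0], [-0.0217, -0.0219, 0, 0]]]'

```text
time: 23.25
ee_pos: [0.4422, -0.1204, 0.1507]
tcp_rot: [179.9, 0.0, 90.0]
wrist_force: [0.5, -0.4, 0.2]
opening: 0.0851
grasp_force: 0.0
```

>>> play_rows --steps '[[[0, 0, 0, 0], [0, 0, 0, 0], [0, 0, 0, 0], [0, 0, 0, 0], [0, 0, 0, 0]]]'

```text
time: 23.67
ee_pos: [0.4439, -0.119, 0.1498]
tcp_rot: [-180.0, -0.0, 90.0]
wrist_force: [0.2, -0.5, 0.1]
opening: 0.0849
grasp_force: 0.0
```

```bash
python3 - <<'E'
from h import *
c=snap('wrist','w7')
for p in [(.443,-.1205,.059)]: print(proj(c,p).round(), ray(c,326,200,.059))
E
```

```text
[325. 205.] [ 0.44380189 -0.11681846  0.059     ]
```

View pics/w7.png

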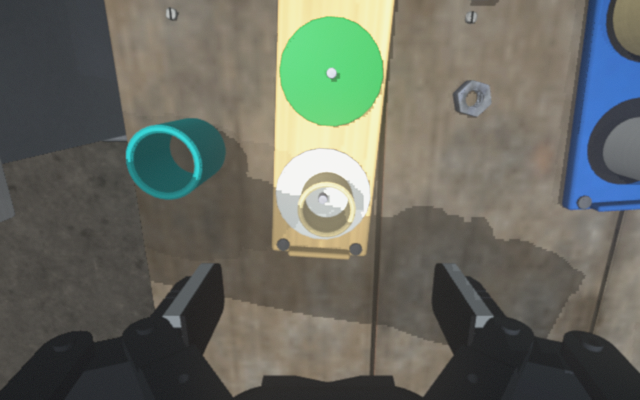

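w7: bush_40's ring is at about (327,209), which is (.444,-.123), and the turquoise tube at (163,160) is well clear of the fingers. I'll shift 4 mm, grip and carry it to the +135 post.

>>> play_rows --steps '[[[-0.004, 0, 0.023, 0], [0, 0, 0.024, 0], [0, 0, 0.024, 0], [0, 0, 0.024, 0], [0, 0, 0.024, 0]]]'

```text
time: 24.13
ee_pos: [0.4435, -0.123, 0.0295]
tcp_rot: [-180.0, -0.0, 90.0]
wrist_force: [-0.1, 0.4, 0.1]
opening: 0.085
grasp_force: 0.0
```

>>> play_rows --steps '[[[0, 0, 0, 0], [0, 0, 0, 0], [0, 0, 0, 0], [0, 0, 0, 0], [0, 0, 0, 0]]]' --gripper 0.025

```text
time: 24.55
ee_pos: [0.4445, -0.1237, 0.0328]
tcp_rot: [179.8, 0.0, 90.0]
wrist_force: [-0.4, 0.7, 5.0]
opening: 0.0384
grasp_force: 50.0
```

>>> play_rows --steps '[[[0, 0, 0, 0], [0, 0, 0, 0], [0, 0, 0, 0], [0, 0, 0, 0], [0, 0, 0, 0]]]'

```text
time: 24.97
ee_pos: [0.4445, -0.1238, 0.0328]
tcp_rot: [179.8, 0.0, 89.9]
wrist_force: [-0.3, 1.6, 6.8]
opening: 0.0379
grasp_force: 50.2
```

>>> play_rows --steps '[[[0, 0, -0.02, 0], [0, 0, -0.03, 0], [0, 0, -0.03, 0], [0, 0, -0.03, 0], [0, 0, 0, 0]]]'

```text
time: 25.38
ee_pos: [0.4456, -0.1242, 0.1474]
tcp_rot: [179.5, 0.1, 89.9]
wrist_force: [1.1, -1.0, -1.1]
opening: 0.0381
grasp_force: 50.9
```

>>> play_rows --steps '[[[0.0207, 0.0142, 0, 0], [0.0207, 0.0142, 0, 0], [0.0207, 0.0142, 0, 0], [0.0207, 0.0142, 0, 0], [0.0207, 0.0142, 0, 0]]]'

```text
time: 25.8
ee_pos: [0.5151, -0.0191, 0.1412]
tcp_rot: [179.9, 0.0, 89.9]
wrist_force: [0.5, 0.4, -2.4]
opening: 0.0382
grasp_force: 50.8
```

>>> play_rows --steps '[[[0.0207, 0.0142, 0, 0], [0.0207, 0.0142, 0, 0], [0.0207, 0.0142, 0, 0], [0.0207, 0.0142, 0, 0], [0.0207, 0.0142, 0, 0]]]'

```text
time: 26.22
ee_pos: [0.5862, 0.0845, 0.141]
tcp_rot: [180.0, 0.0, 89.9]
wrist_force: [0.6, -0.3, -1.5]
opening: 0.0382
grasp_force: 50.8
```

>>> play_rows --steps '[[[0.0207, 0.0142, 0, 0], [0.0207, 0.0142, 0, 0], [0.0207, 0.0142, 0, 0], [0.0207, 0.0142, 0, 0], [0.0207, 0.0142, 0, 0]]]'

```text
time: 26.63
ee_pos: [0.6573, 0.1878, 0.1408]
tcp_rot: [180.0, -0.0, 89.9]
wrist_force: [1.2, -0.3, -1.3]
opening: 0.0385
grasp_force: 50.8
```

>>> play_rows --steps '[[[0, 0, 0, 0], [0, 0, 0, 0], [0, 0, 0, 0], [0, 0, 0, 0], [0, 0, 0, 0]]]'

```text
time: 27.05
ee_pos: [0.6564, 0.1859, 0.1413]
tcp_rot: [180.0, -0.0, 89.9]
wrist_force: [-0.0, -0.2, -0.6]
opening: 0.0385
grasp_force: 51.0
```

>>> play_rows --steps '[[[0, 0, 0.02, 0], [0, 0, 0.02, 0], [0, 0, 0.02, 0], [0, 0, 0.01, 0], [0, 0, 0, 0]]]'

```text
time: 27.47
ee_pos: [0.6552, 0.1858, 0.0683]
tcp_rot: [-179.8, 0.1, 89.9]
wrist_force: [0.5, -0.8, -2.6]
opening: 0.0384
grasp_force: 51.0
```

>>> play_rows --steps '[[[0, 0, 0.01, 0], [0, 0, 0.01, 0], [0, 0, 0.01, 0], [0, 0, 0.01, 0], [0, 0, 0, 0]]]'

```text
time: 27.88
ee_pos: [0.6555, 0.1864, 0.028]
tcp_rot: [-179.8, 0.1, 89.9]
wrist_force: [-0.1, -0.4, -2.9]
opening: 0.0388
grasp_force: 51.0
```

>>> play_rows --steps '[[[0, 0, 0.004, 0], [0, 0, 0.0005, 0], [0, 0, 0, 0], [0, 0, 0, 0], [0, 0, 0, 0]]]'

```text
time: 28.3
ee_pos: [0.6568, 0.1869, 0.0269]
tcp_rot: [180.0, -0.0, 89.9]
wrist_force: [-1.7, -0.4, 3.2]
opening: 0.0384
grasp_force: 51.4
```

In contact. I'll release, retreat upward and back, and check all four.

>>> play_rows --steps '[[[0, 0, 0, 0], [0, 0, 0, 0], [0, 0, 0, 0], [0, 0, 0, 0], [0, 0, 0, 0]]]' --gripper 0.085

```text
time: 28.72
ee_pos: [0.6566, 0.1867, 0.0262]
tcp_rot: [180.0, -0.0, 89.9]
wrist_force: [0.1, 0.3, -0.1]
opening: 0.0848
grasp_force: 0.0
```

>>> play_rows --steps '[[[0, 0, -0.01, 0], [0, 0, -0.03, 0], [0, 0, -0.04, 0], [0, 0, -0.04, 0], [0, 0, -0.04, 0]]]'

```text
time: 29.13
ee_pos: [0.6561, 0.1866, 0.1889]
tcp_rot: [180.0, -0.0, 89.9]
wrist_force: [0.7, 0.1, 0.4]
opening: 0.085
grasp_force: 0.0
```

>>> play_rows --steps '[[[0, -0.03, -0.01, 0], [0, -0.03, -0.01, 0], [0, -0.03, 0, 0], [0, -0.02, 0, 0], [0, 0, 0, 0]]]'

```text
time: 29.55
ee_pos: [0.5439, 0.1869, 0.2086]
tcp_rot: [179.9, -0.0, 90.0]
wrist_force: [-0.6, 0.7, -0.7]
opening: 0.0849
grasp_force: 0.0
```

>>> play_rows --steps '[[[0, 0, 0, 0], [0, 0, 0, 0], [0, 0, 0, 0], [0, 0, 0, 0], [0, 0, 0, 0]]]'

```text
time: 29.97
ee_pos: [0.5471, 0.1867, 0.2058]
tcp_rot: [-180.0, 0.0, 89.9]
wrist_force: [-0.4, -0.9, -0.0]
opening: 0.085
grasp_force: 0.0
```

```bash
python3 - <<'E'
from h import *
a=snap('side')['img'][150:300,180:380];b=snap('scene')['img'][150:300,270:470]
cv2.imwrite('pics/end.png',cv2.resize(np.vstack([a,b]),None,fx=2,fy=2,interpolation=cv2.INTER_CUBIC))
cv2.imwrite('pics/wend.png',snap('wrist')['img'])
print(bot.get_obs()['wrist_force'],bot.get_obs()['ee_pos'])
E
```

```text
[-0.89785093  0.45095632  0.31073923] [0.5468583  0.18678572 0.20594915]
```

View pics/end.png

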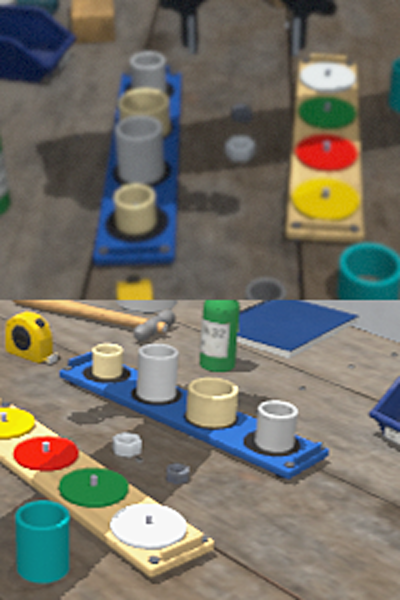

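View pics/wend.png

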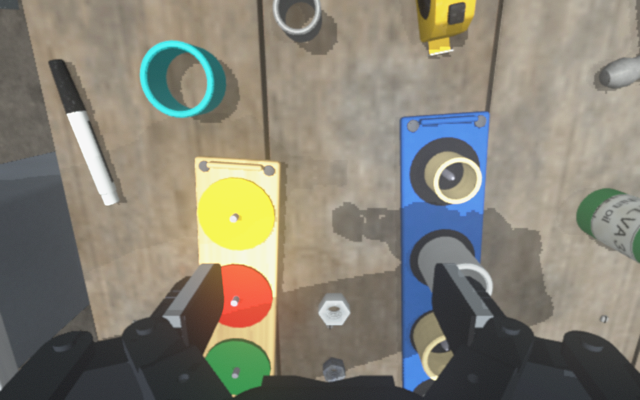

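The pictures show all four upright on their black discs: 40, 50, 60, 44 from left to right. That is the reverse of 44, 60, 50, 40. The gripper is clear, so I'll hand in.

```bash
python3 -c "
from workcell import bot
print(bot.job_done())"
```

```text
the job is handed in; nothing more can be done
None
```

I moved all four bushings onto the blue rack's posts in reverse order (40, 50, 60, 44 from left to right), upright and released, and handed the job in at about 30 s of the 99 s; the hand-in gave no verdict.

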